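Slide the tall bottle home into its stall

TASK

Push the tall slim white bottle across the cork shelf into the empty one of the two small wooden stalls, until it stands upright against the stall's back wall. Push it with the fingers low on its body, so that it slides along standing and does not tip: only its lower half may be touched, and it must not be picked up. Leave everything else where it stands and take the hand away at the end.

Things in the scene. Friction and masses are not known exactly. Their poses are not given: they have to be found in the camera images.
- bottle: The tall slim bottle, loose, about 0.3 kg: a round white cylinder 50 mm in diameter, 145 mm tall, then a tapering shoulder and a chrome cap 30 mm in diameter up to 208 mm total height. Origin at the centre of its underside, z up along its axis. Starts on the cork, on the robot's side of the stalls. Pushed higher than about 35 mm above its underside it may tip instead of slide.
- bottle_top: The upper half of the same bottle (rigid with it, same width), from 100 mm above the underside up, with shoulder and cap; not to be touched. Origin on the bottle's axis 100 mm above its underside.
- stall: The empty dark-wood stall, fixed: U-shaped, no floor, walls 10 mm thick, 32 mm high, open at its front (-x, roughly towards the robot). Origin on the cork, where the bottle's axis stands when fully home; +x points to the back wall (inner face at x = +25 mm). Side walls: inner faces at y = +-32 mm, from x = -12 mm to the back. The cork lies level, 60 mm above the dresser top.
- jar_stall: The second stall, the same shape and frame as the empty one, fixed, with the glass jar standing in it.
- jar: Chrome-capped glass jar, 56 mm in diameter, 85 mm tall, standing in the second stall. Origin at the centre of its underside. To be left alone.
- thimble_cup: Small ceramic thimble cup, 42 mm wide at the rim and 42 mm tall, behind and between the stalls. Origin at the centre of its underside. To be left alone.
- pill_box: Weekly pill box with seven flip lids, 38 x 154 x 25 mm (x, y, z), lying to one side of the stalls. Origin at the centre of its underside. To be left alone.
- night_light: Dome night light 86 mm in diameter and 61 mm tall with a small toggle at its base, to the other side of the stalls. Origin at the centre of its underside. To be left alone.
Things that resemble listed ones, but are neither listed nor needed, are in the scene too. Several things have the shape of the bottle; the one meant has the colours described above.

How it is judged:
By the outcome, as a careful person would: the job done as asked, in the order asked, and still so for the second after the job is handed in, with the robot touching nothing.
It also fails if it takes over 67 s, if anything falls off the work surface, if the arm or the gripper's body presses on something with over 40 N, if the wrist force passes 120 N, or if a joint passes its speed limit or range.

ROBOT

A 6-joint arm with a two-finger parallel gripper is mounted at the origin on the work surface. World frame = base frame: x ahead of the robot, y to its left, z up, the work surface at z = 0. Lengths are in mm, angles in rad, forces in N, time in s.
With the tool pointing down it reaches from about 350 to 775 mm from the base axis. Payload 7.3 kg.
Tool frame: the origin (TCP) lies at the very end of the fingers, on their centre line; the grasp point (between the pads) lies 19 mm behind it; z points along the fingers, y is the line along which they close (so a half turn about z gives the same grasp; the last joint's range is limited). The gripper opens to 92 mm and grips with 3 to 60 N. Pads are 19 mm wide; open, the fingers measure 130 mm over their backs; the gripper's body (75 mm by 190 mm) begins 47 mm behind the grasp point.
Start: joints at [1.055, 0.342, 1.524, -0, 1.275, -0.146], TCP at [189.737, 489.535, 226.741] pointing down, gripper open.
Joint ranges: [-2.53, 2.53], [-0.77, 2.02], [0.04, 2.7], [-1, 4.14], [0.28, 2.66], [-3.11, 3.11]. Speed limits (rad/s): [2.57, 2.57, 3.14, 3.14, 3.14, 3.14].

INTERFACE

Orientations are given as [roll, pitch, yaw] about the fixed x, y, z axes, in that order (R = Rz(yaw) Ry(pitch) Rx(roll)).
In Python, from plant import bot gives the robot as it stands.
- The arm moves only by the tool send_rows, never from a script. Its argument "rows" is a list of rows, each an object of numbers: "x", "y", "z": the shift along the tool's x, y, z in units of 0.2 m (1.0 is 0.2 m); "ax", "ay", "az": the turn, a rotation vector about the tool's x, y, z in units of 60 degrees (1.0 is 60 degrees); "jaw": the opening, from -1 (shut) to 1 (fully open), so that 0 is half open. In form: [{"x": .., "y": .., "z": .., "ax": .., "ay": .., "az": .., "jaw": ..}, ...]. A call has exactly 10 rows; each row is the pose to reach, as a shift and turn from the pose commanded when the call began, along the tool's axes at that moment; what a row does not reach only later rows make up. A row lasts 1/8 s, in which the tool goes at most 62.5 mm and 10.7 degrees, less where a joint would pass 70% of its speed; a pose out of reach is approached as far as the arm can. A call with a number of a shift or a turn outside -1 to 1 is refused whole. A call with a gripper value outside its range is refused whole. The fingers move at their own pace and stop on an object; the grip force is fixed at half the most. Time passes only in rows, so rows that repeat a pose let the fingers close, or fill a call up. It gives the time, the measured TCP pose, the force, the opening and the grip force at its end, in the units of the state.
- bot.get_obs(): the state, without advancing time (a new reading comes with each control period).
- bot.capture(name): name is "side" or "top"; returns (picture, depth): 400x640x3 uint8, red, green, blue; 400x640 float32, mm along the optical axis (not along the pixel's ray), 0 where there is no reading.
- bot.camera_model(name): a dict with "vertical_fov" (degrees; the focal length in pixels is half the picture's height over the tangent of half this angle, whatever the lens; pixels are square), "cx", "cy" (the principal point, pixels), "R" (3x3) and "t" (3): a world point X has camera coordinates R X + t. Camera axes: x right, y down, z forward; pixel columns grow to the right and rows downward; lengths in mm; the calibration is good to about 2 mm. A picture is of the moment at which its call begins. camera_model takes no time and is no camera call.
- bot.close_job(): hands the job in; it is judged then, once.
The state is a dict: "time": time; "joint_positions": joint angles; "dq": joint speeds; "tau": joint torques, N m; "tool_pos": TCP position; "tcp_rot": TCP orientation; "contact_force": force on the tool from outside, world axes, zero at the start; "moment": the same for the moment, N m; "grip_width": finger opening in mm; "finger_force": force on a finger pad.
Only numpy, scipy, OpenCV 4.12 (cv2) and the standard library are available. Lean on these libraries where they do the work, as an engineer would, in place of code of your own. Each camera call takes 0.05 s, during which the arm holds its last target. There are 200 camera calls.

## Working session

There is one attempt and no reset: what is moved stays moved. The work goes in short steps, Python scripts to look and compute and a tool call to move; the robot and the scene stay as the last step left them, time stands still between calls to the robot, and variables do not carry over. Pictures are saved under pics/ and viewed, at most 10 in all, crops included, and the job is handed in when it is done.

Besides the shell and the picture viewer there is one more tool, called as name(argument=value, ...), one argument or row to a line, values as JSON. send_rows: Moves the arm, as the interface text tells. Its arguments: {"type":"object","properties":{"rows":{"type":"array","items":{"type":"object","properties":{"x":{"type":"number","minimum":-1,"maximum":1},"y":{"type":"number","minimum":-1,"maximum":1},"z":{"type":"number","minimum":-1,"maximum":1},"ax":{"type":"number","minimum":-1,"maximum":1},"ay":{"type":"number","minimum":-1,"maximum":1},"az":{"type":"number","minimum":-1,"maximum":1},"jaw":{"type":"number"}}}}},"required":["rows"]}

```bash
mkdir -p pics
cat > h.py <<'E'
import numpy as np,cv2
from plant import bot
def cloud(n):
    p,d=bot.capture(n);m=bot.camera_model(n)
    f=200/np.tan(np.radians(m["vertical_fov"])/2)
    v,u=np.mgrid[:400,:640]
    C=np.stack([(u-m["cx"])/f*d,(v-m["cy"])/f*d,d],-1)
    W=(C-np.array(m["t"]))@np.array(m["R"])
    W[d==0]=np.nan
    return p,d,W
E
python3 - <<'E'
from h import *
for n in("top","side"):
    p,d,W=cloud(n);np.savez(n+"0.npz",p=p,d=d,W=W)
    cv2.imwrite(f"pics/{n}0.png",cv2.cvtColor(p,cv2.COLOR_RGB2BGR))
    m=bot.camera_model(n);print(n,m["vertical_fov"],m["cx"],m["cy"],-np.array(m["R"]).T@m["t"],np.round(m["R"],2).tolist())
print(bot.get_obs())
E
```

```text
top 45.00240461772054 319.16567911557615 206.15605276537187 [ 389.66998713   12.54650967 1373.46810461] [[-0.0, -1.0, 0.01], [-0.99, 0.0, -0.12], [0.12, -0.01, -0.99]]
side 57.308561698607214 320.1990938137832 199.46677899053213 [ 364.30379246 -643.95508544  588.51748109] [[0.97, -0.23, -0.02], [-0.15, -0.54, -0.83], [0.18, 0.81, -0.56]]
{'time': 0.1, 'joint_positions': array([ 1.05500072e+00,  3.42642168e-01,  1.52490169e+00, -5.78060049e-05,
        1.27537299e+00, -1.46011587e-01]), 'dq': array([ 0.00031726, -0.00077024, -0.00360626,  0.00114868, -0.0004282 ,
        0.00126871]), 'tau': array([ 1.85147575e-03, -4.32005632e+01, -2.44695085e+01,  7.20388046e-02,
        5.26151061e-02, -2.58874769e-05]), 'tool_pos': array([189.57025436, 489.20605335, 226.12700753]), 'tcp_rot': array([-3.14027451e+00, -1.37969519e-04,  2.77182541e+00]), 'contact_force': array([-0.39384856,  0.37049692,  0.60630869]), 'moment': array([-0.01697496,  0.01335138,  0.02234058]), 'finger_force': 0.0, 'grip_width': 92.10921463222961}
```

View pics/top0.png

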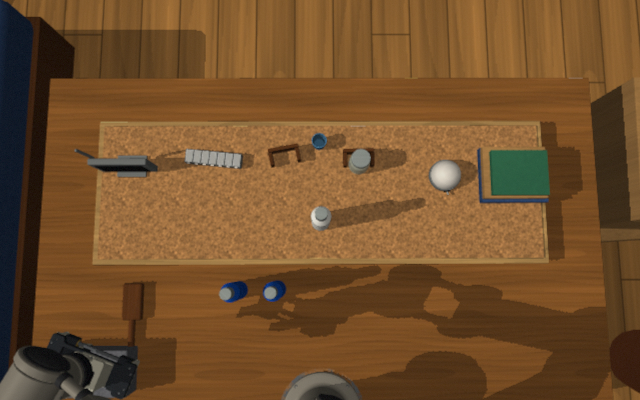

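View pics/side0.png

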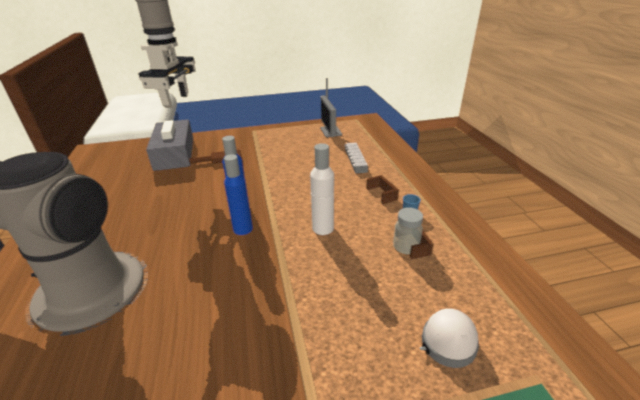

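The top view shows the white bottle at (320,217), the empty stall at (284,155), the jar in its stall at (359,158), and two blue bottles at (233,292) and (274,291). Next I'll measure positions from depth.

```bash
python3 - <<'E'
from h import *
t=np.load("top0.npz");s=np.load("side0.npz")
W=t["W"];
def st(name,P):
    print(name,len(P),"min",np.round(np.nanpercentile(P,2,0)),"max",np.round(np.nanpercentile(P,98,0)),"med",np.round(np.nanmedian(P,0),1))
print("cork z",np.nanmedian(W[225:255,340:480,2]))
for n,(a,b,c,e) in dict(bottle=(195,240,300,345),stall=(140,170,262,305),jar=(140,180,335,380),cup=(128,153,308,330),blue1=(275,310,215,250),blue2=(275,310,258,290),pill=(145,172,183,245),night=(155,195,425,465)).items():
    P=W[a:b,c:e].reshape(-1,3);P=P[P[:,2]>72];st(n,P)
    if n=="bottle":
        c=P[P[:,2]>np.nanmax(P[:,2])-6];print(" captop",c.mean(0),len(c), cv2.minEnclosingCircle(c[:,:2].astype(np.float32)))
    if n=="stall":
        P=P[P[:,2]>84];r=cv2.minAreaRect(P[:,:2].astype(np.float32));print(r,cv2.boxPoints(r),P[:,2].mean())
        for q in P[::6]:print(np.round(q).astype(int).tolist(),end=" ")
        print()
# side: bottle body
S=s["W"];p=s["p"].astype(int)
m=(S[...,0]>250)&(S[...,0]<520)&(S[...,1]>-60)&(S[...,1]<60)&(S[...,2]>75)&(S[...,2]<195)
P=S[m];st("sidebottle",P)
A=np.c_[2*P[:,:2],np.ones(len(P))];x=np.linalg.lstsq(A,(P[:,:2]**2).sum(1),rcond=None)[0];print("circle",x[:2],np.sqrt(x[2]+x[0]**2+x[1]**2))
# side stall
m=(S[...,2]>85)&(S[...,2]<97)&(S[...,0]>420)&(S[...,0]<620)&(S[...,1]>20)&(S[...,1]<160);P=S[m];st("sidestall",P)
print(np.round(P[::6]).astype(int).tolist())
E
python3 - <<'E'
import cv2
a=cv2.imread("pics/top0.png")[120:250,230:390]
cv2.imwrite("pics/crop0.png",cv2.resize(a,None,fx=4.5,fy=4.5,interpolation=cv2.INTER_CUBIC))
E
```

```text
cork z 60.1615638559136
bottle 393 min [487. -20.  86.] max [531.  24. 271.] med [503.3   2.1 215. ]
 captop [511.48525907   2.16668056 269.95208572] 46 ((511.63360595703125, 1.7707504034042358), 14.380651473999023)
stall 263 min [664.  58.  73.] max [718. 141.  97.] med [703.9 105.5  91. ]
((692.1590576171875, 100.36611938476562), (48.08076858520508, 83.78849029541016), 10.769380569458008) [[660.7139   137.0304  ]
 [676.3703    54.717648]
 [723.6042    63.701843]
 [707.9478   146.01459 ]] 91.54593584425358
[721, 76, 89] [718, 89, 93] [717, 73, 93] [715, 100, 93] [714, 84, 97] [714, 68, 94] [713, 111, 90] [713, 95, 90] [712, 79, 92] [712, 62, 91] [710, 120, 88] [709, 103, 95] [710, 87, 88] [710, 70, 90] [706, 138, 93] [708, 122, 88] [706, 106, 93] [707, 70, 89] [704, 138, 92] [703, 122, 94] [705, 106, 89] [701, 138, 91] [703, 122, 86] [700, 141, 87] [700, 60, 85] [696, 65, 90] [693, 68, 91] [690, 135, 92] [686, 138, 96] [687, 57, 93] [685, 62, 90] [681, 132, 94] [679, 135, 90] [676, 138, 94] [676, 57, 91] [671, 135, 90] [668, 130, 91] 
jar 630 min [ 642. -143.   76.] max [706. -62. 148.] med [669.8 -99.1 121. ]
cup 116 min [709. -14.  73.] max [748.  24. 106.] med [735.2   5.1  97.1]
blue1 399 min [305. 206.  76.] max [349. 243. 212.] med [328.4 220.4 156. ]
blue2 348 min [307.  99.  83.] max [352. 144. 212.] med [331.  118.  156.5]
pill 817 min [660. 220.  77.] max [706. 366.  90.] med [683.1 292.5  84.2]
night 787 min [ 596. -371.   73.] max [ 671. -301.  122.] med [ 630.4 -331.4  107.6]
sidebottle 733 min [491. -25.  79.] max [520.   1. 193.] med [503.5 -20.6 138.9]
circle [514.35632625  -1.22758569] 22.712689601130432
sidestall 0 min [nan nan nan] max [nan nan nan] med [nan nan nan]
[]
  return np.nanmean(a, axis, out=out, keepdims=keepdims)
  return np.nanmean(a, axis, out=out, keepdims=keepdims)
```

View pics/crop0.png

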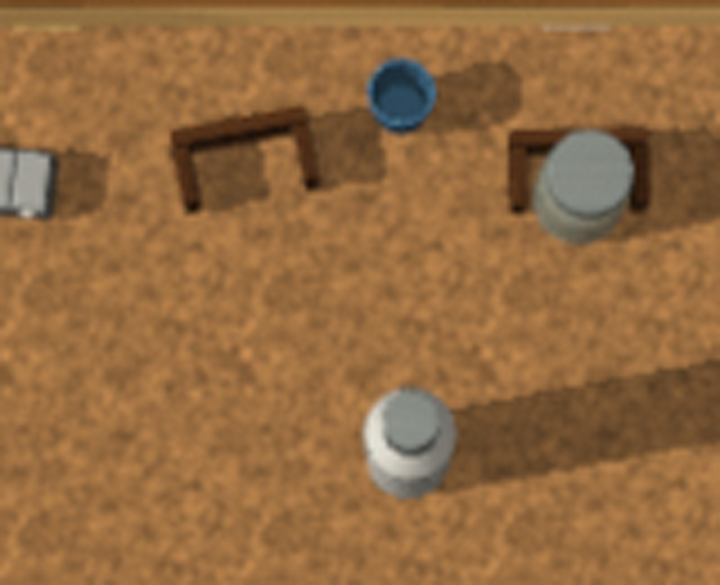

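Measured positions:
- Bottle axis at about (512.5, 1). The two views agree to about 3 mm.
- Stall rectangle 48x84 mm, expected 47x84. Its yaw is 10.8° and its origin about (681, 98).

The plan is to tilt the hand back 45° and cradle the bottle with both fingertips about 24 mm apart. I'll push at 22 mm height, first to the stall axis and then in along it. The first move is straight up.

```bash
cat >> h.py <<'E'
from scipy.spatial.transform import Rotation as Rn
def target(phi,th):
    f,t=np.radians(phi),np.radians(th)
    z=np.array([np.sin(t)*np.cos(f),np.sin(t)*np.sin(f),-np.cos(t)]);y=np.array([-np.sin(f),np.cos(f),0])
    return np.stack([np.cross(y,z),y,z],1)
def rel(pts,phi,th):
    o=bot.get_obs();R=Rn.from_euler("xyz",o["tcp_rot"])
    T=R.inv()*Rn.from_matrix(target(phi,th))
    print("pos",np.round(o["tool_pos"],1),"F",np.round(o["contact_force"],1),"q",np.round(o["joint_positions"],2),"w",round(o["grip_width"],1),"t",o["time"])
    print("turn",np.round(T.as_rotvec()/np.radians(60),3))
    for p in pts:print(p,np.round(R.inv().apply(np.array(p)-o["tool_pos"])/200,3))
E
python3 -c "
from h import *
rel([(190,490,400),(330,350,400)],20,45)"
```

```text
pos [189.6 489.2 226.1] F [-0.4  0.4  0.6] q [ 1.06  0.34  1.52 -0.    1.28 -0.15] w 92.1 t 0.1
turn [-0.27  -0.717 -0.65 ]
(190, 490, 400) [-0.     0.003 -0.869]
(330, 350, 400) [-0.906 -0.396 -0.869]
```

send_rows(
  rows=[
    {"x": 0,"y": 0,"z": -0.25,"jaw": -0.478},
    {"x": 0,"y": 0,"z": -0.5,"jaw": -0.478},
    {"x": 0,"y": 0,"z": -0.75,"jaw": -0.478},
    {"x": 0,"y": 0,"z": -0.9,"jaw": -0.478},
    {"x": 0,"y": -0.3,"z": -0.9,"jaw": -0.478},
    {"x": 0,"y": -0.5,"z": -0.9,"jaw": -0.478},
    {"x": 0,"y": -0.7,"z": -0.9,"jaw": -0.478},
    {"x": 0,"y": -0.9,"z": -0.9,"jaw": -0.478},
    {"x": 0,"y": -1,"z": -0.9,"jaw": -0.478},
    {"x": 0,"y": -1,"z": -0.9,"jaw": -0.478},
  ],
)

```text
schema error: expected keys x, y, z, ax, ay, az, jaw
```

```bash
python3 -c "
from h import *
rel([(250,180,400),(400,100,400),(380,0,400),(400,-60,380)],20,45)"
```

```text
pos [189.6 489.2 226.1] F [-0.4  0.4  0.6] q [ 1.06  0.34  1.52 -0.    1.28 -0.15] w 92.1 t 0.1
turn [-0.27  -0.717 -0.65 ]
(250, 180, 400) [-0.84  -1.333 -0.868]
(400, 100, 400) [-1.684 -1.435 -0.868]
(380, 0, 400) [-1.772 -1.938 -0.867]
(400, -60, 380) [-1.973 -2.181 -0.767]
```

send_rows(
  rows=[
    {"x": 0,"y": 0,"z": -0.25,"ax": 0,"ay": 0,"az": 0,"jaw": -0.478},
    {"x": 0,"y": 0,"z": -0.5,"ax": 0,"ay": 0,"az": 0,"jaw": -0.478},
    {"x": 0,"y": 0,"z": -0.75,"ax": 0,"ay": 0,"az": 0,"jaw": -0.478},
    {"x": -0.1,"y": -0.05,"z": -0.85,"ax": 0,"ay": 0,"az": 0,"jaw": -0.478},
    {"x": -0.3,"y": -0.15,"z": -0.85,"ax": 0,"ay": 0,"az": 0,"jaw": -0.478},
    {"x": -0.5,"y": -0.25,"z": -0.85,"ax": 0,"ay": 0,"az": 0,"jaw": -0.478},
    {"x": -0.7,"y": -0.35,"z": -0.85,"ax": 0,"ay": 0,"az": 0,"jaw": -0.478},
    {"x": -0.9,"y": -0.4,"z": -0.85,"ax": 0,"ay": 0,"az": 0,"jaw": -0.478},
    {"x": -0.9,"y": -0.4,"z": -0.85,"ax": 0,"ay": 0,"az": 0,"jaw": -0.478},
    {"x": -0.9,"y": -0.4,"z": -0.85,"ax": 0,"ay": 0,"az": 0,"jaw": -0.478},
  ],
)

```text
time: 1.35
tool_pos: [328.3, 350.1, 396.5]
tcp_rot: [-3.141, -0.001, 2.772]
contact_force: [0.2, 0.9, 0.5]
grip_width: 24.2
finger_force: 0.0
```

```bash
python3 -c "
from h import *
rel([(400,180,400),(400,100,400),(400,-60,380)],20,45)"
```

```text
pos [328.3 350.1 396.5] F [0.2 0.9 0.5] q [ 0.66  0.18  1.28  0.    1.68 -0.54] w 24.2 t 1.35
turn [-0.269 -0.718 -0.651]
(400, 180, 400) [-0.642 -0.663 -0.018]
(400, 100, 400) [-0.787 -1.036 -0.018]
(400, -60, 380) [-1.076 -1.782  0.082]
```

send_rows(
  rows=[
    {"x": -0.1,"y": -0.12,"z": 0,"ax": 0,"ay": 0,"az": 0,"jaw": -0.478},
    {"x": -0.2,"y": -0.25,"z": 0,"ax": -0.03,"ay": -0.09,"az": -0.08,"jaw": -0.478},
    {"x": -0.3,"y": -0.37,"z": 0,"ax": -0.07,"ay": -0.18,"az": -0.16,"jaw": -0.478},
    {"x": -0.4,"y": -0.5,"z": 0,"ax": -0.1,"ay": -0.27,"az": -0.24,"jaw": -0.478},
    {"x": -0.5,"y": -0.63,"z": 0,"ax": -0.135,"ay": -0.36,"az": -0.325,"jaw": -0.478},
    {"x": -0.6,"y": -0.75,"z": 0,"ax": -0.17,"ay": -0.45,"az": -0.41,"jaw": -0.478},
    {"x": -0.7,"y": -0.87,"z": 0,"ax": -0.2,"ay": -0.54,"az": -0.49,"jaw": -0.478},
    {"x": -0.75,"y": -0.95,"z": 0,"ax": -0.235,"ay": -0.63,"az": -0.57,"jaw": -0.478},
    {"x": -0.75,"y": -0.95,"z": 0,"ax": -0.269,"ay": -0.718,"az": -0.651,"jaw": -0.478},
    {"x": -0.75,"y": -0.95,"z": 0,"ax": -0.269,"ay": -0.718,"az": -0.651,"jaw": -0.478},
  ],
)

```text
time: 2.6
tool_pos: [398.9, 118.9, 396.2]
tcp_rot: [-3.141, 0.788, -2.79]
contact_force: [0.2, 0.0, 0.6]
grip_width: 24.1
finger_force: 0.0
```

```bash
python3 -c "
from h import *
rel([(430,-25,350),(430,-25,200),(430,-25,100),(430,-25,75)],20,45)"
```

```text
pos [398.9 118.9 396.2] F [0.2 0.  0.6] q [-0.19 -0.41  2.03  0.5   0.87 -2.31] w 24.1 t 2.6
turn [0.001 0.002 0.002]
(430, -25, 350) [ 0.235 -0.729  0.092]
(430, -25, 200) [ 0.767 -0.728  0.621]
(430, -25, 100) [ 1.122 -0.728  0.974]
(430, -25, 75) [ 1.21  -0.728  1.062]
```

send_rows(
  rows=[
    {"x": 0.05,"y": -0.16,"z": 0.04,"ax": 0,"ay": 0,"az": 0,"jaw": -0.478},
    {"x": 0.1,"y": -0.33,"z": 0.07,"ax": 0,"ay": 0,"az": 0,"jaw": -0.478},
    {"x": 0.15,"y": -0.5,"z": 0.08,"ax": 0,"ay": 0,"az": 0,"jaw": -0.478},
    {"x": 0.2,"y": -0.66,"z": 0.09,"ax": 0,"ay": 0,"az": 0,"jaw": -0.478},
    {"x": 0.24,"y": -0.73,"z": 0.1,"ax": 0,"ay": 0,"az": 0,"jaw": -0.478},
    {"x": 0.37,"y": -0.73,"z": 0.23,"ax": 0,"ay": 0,"az": 0,"jaw": -0.478},
    {"x": 0.5,"y": -0.73,"z": 0.36,"ax": 0,"ay": 0,"az": 0,"jaw": -0.478},
    {"x": 0.6,"y": -0.73,"z": 0.46,"ax": 0,"ay": 0,"az": 0,"jaw": -0.478},
    {"x": 0.6,"y": -0.73,"z": 0.46,"ax": 0,"ay": 0,"az": 0,"jaw": -0.478},
    {"x": 0.6,"y": -0.73,"z": 0.46,"ax": 0,"ay": 0,"az": 0,"jaw": -0.478},
  ],
)

```text
time: 3.85
tool_pos: [438.9, -10.2, 268.7]
tcp_rot: [3.139, 0.754, -2.81]
contact_force: [0.3, -1.4, -0.3]
grip_width: 24.1
finger_force: 0.0
```

```bash
python3 -c "
from h import *
rel([(452,-21,240),(452,-21,150),(452,-21,75)],20,45)"
```

```text
pos [438.9 -10.2 268.7] F [ 0.3 -1.4 -0.3] q [-0.65 -0.15  2.22  0.89  0.82 -3.1 ] w 24.1 t 3.85
turn [-0.01  -0.03  -0.012]
(452, -21, 240) [ 0.066 -0.073  0.135]
(452, -21, 150) [ 0.374 -0.073  0.463]
(452, -21, 75) [ 0.631 -0.074  0.736]
```

Joint 6 is at its limit. I'll retreat and use the equivalent half-turned grasp.

send_rows(
  rows=[
    {"x": -0.1,"y": 0,"z": -0.2,"ax": 0,"ay": 0,"az": 0.15,"jaw": -0.478},
    {"x": -0.2,"y": 0,"z": -0.4,"ax": 0,"ay": 0,"az": 0.3,"jaw": -0.478},
    {"x": -0.2,"y": 0,"z": -0.4,"ax": 0,"ay": 0,"az": 0.47,"jaw": -0.478},
    {"x": -0.2,"y": 0,"z": -0.4,"ax": 0,"ay": 0,"az": 0.64,"jaw": -0.478},
    {"x": -0.2,"y": 0,"z": -0.4,"ax": 0,"ay": 0,"az": 0.8,"jaw": -0.478},
    {"x": -0.2,"y": 0,"z": -0.4,"ax": 0,"ay": 0,"az": 1,"jaw": -0.478},
    {"x": -0.2,"y": 0,"z": -0.4,"ax": 0,"ay": 0,"az": 1,"jaw": -0.478},
    {"x": -0.2,"y": 0,"z": -0.4,"ax": 0,"ay": 0,"az": 1,"jaw": -0.478},
    {"x": -0.2,"y": 0,"z": -0.4,"ax": 0,"ay": 0,"az": 1,"jaw": -0.478},
    {"x": -0.2,"y": 0,"z": -0.4,"ax": 0,"ay": 0,"az": 1,"jaw": -0.478},
  ],
)

```text
time: 5.1
tool_pos: [414.6, -19.1, 353.7]
tcp_rot: [2.46, 0.347, 2.301]
contact_force: [-0.2, -0.5, 0.5]
grip_width: 24.1
finger_force: 0.0
```

send_rows(
  rows=[
    {"x": 0,"y": 0,"z": 0,"ax": 0,"ay": 0,"az": 0.17,"jaw": -0.478},
    {"x": 0,"y": 0,"z": 0,"ax": 0,"ay": 0,"az": 0.34,"jaw": -0.478},
    {"x": 0,"y": 0,"z": 0,"ax": 0,"ay": 0,"az": 0.51,"jaw": -0.478},
    {"x": 0,"y": 0,"z": 0,"ax": 0,"ay": 0,"az": 0.68,"jaw": -0.478},
    {"x": 0,"y": 0,"z": 0,"ax": 0,"ay": 0,"az": 0.85,"jaw": -0.478},
    {"x": 0,"y": 0,"z": 0,"ax": 0,"ay": 0,"az": 1,"jaw": -0.478},
    {"x": 0,"y": 0,"z": 0,"ax": 0,"ay": 0,"az": 1,"jaw": -0.478},
    {"x": 0,"y": 0,"z": 0,"ax": 0,"ay": 0,"az": 1,"jaw": -0.478},
    {"x": 0,"y": 0,"z": 0,"ax": 0,"ay": 0,"az": 1,"jaw": -0.478},
    {"x": 0,"y": 0,"z": 0,"ax": 0,"ay": 0,"az": 1,"jaw": -0.478},
  ],
)

```text
time: 6.35
tool_pos: [414.6, -19.1, 353.6]
tcp_rot: [2.461, -0.35, 1.504]
contact_force: [-0.4, -0.5, -0.3]
grip_width: 23.9
finger_force: 0.0
```

```bash
sed -i 's/y=np.array(\[-np.sin(f),np.cos(f),0\])/y=-np.array([-np.sin(f),np.cos(f),0])/' h.py; python3 -c "
from h import *
rel([(452,-21,240),(452,-21,150),(452,-21,75)],20,45)"
```

```text
pos [414.6 -19.1 353.6] F [-0.4 -0.5 -0.3] q [-0.75 -0.3   2.07  0.75  1.09 -0.82] w 23.9 t 6.35
turn [-0.007  0.034  0.987]
(452, -21, 240) [-0.192 -0.191  0.533]
(452, -21, 150) [-0.346 -0.457  0.862]
(452, -21, 75) [-0.475 -0.679  1.135]
```

send_rows(
  rows=[
    {"x": 0,"y": 0,"z": 0,"ax": 0,"ay": 0,"az": 0.17,"jaw": -0.478},
    {"x": 0,"y": 0,"z": 0,"ax": 0,"ay": 0.01,"az": 0.34,"jaw": -0.478},
    {"x": 0,"y": 0,"z": 0,"ax": 0,"ay": 0.02,"az": 0.51,"jaw": -0.478},
    {"x": 0,"y": 0,"z": 0,"ax": 0,"ay": 0.03,"az": 0.68,"jaw": -0.478},
    {"x": 0,"y": 0,"z": 0,"ax": 0,"ay": 0.03,"az": 0.85,"jaw": -0.478},
    {"x": -0.05,"y": -0.05,"z": 0.14,"ax": -0.007,"ay": 0.034,"az": 0.987,"jaw": -0.478},
    {"x": -0.1,"y": -0.1,"z": 0.28,"ax": -0.007,"ay": 0.034,"az": 0.987,"jaw": -0.478},
    {"x": -0.15,"y": -0.15,"z": 0.4,"ax": -0.007,"ay": 0.034,"az": 0.987,"jaw": -0.478},
    {"x": -0.19,"y": -0.19,"z": 0.53,"ax": -0.007,"ay": 0.034,"az": 0.987,"jaw": -0.478},
    {"x": -0.19,"y": -0.19,"z": 0.53,"ax": -0.007,"ay": 0.034,"az": 0.987,"jaw": -0.478},
  ],
)

```text
time: 7.6
tool_pos: [451.3, -20.1, 239.3]
tcp_rot: [-3.136, -0.783, 0.345]
contact_force: [0.3, 0.2, 0.2]
grip_width: 24.0
finger_force: 0.0
```

```bash
python3 -c "
from h import *
rel([(452,-21,240),(452,-21,150),(452,-21,77)],20,45)"
```

```text
pos [451.3 -20.1 239.3] F [0.3 0.2 0.2] q [-0.68 -0.06  2.27  1.04  0.78 -0.18] w 24.0 t 7.6
turn [-0.003  0.002 -0.003]
(452, -21, 240) [ 0.004  0.005 -0.001]
(452, -21, 150) [-0.314  0.007  0.317]
(452, -21, 77) [-0.571  0.009  0.576]
```

send_rows(
  rows=[
    {"x": -0.08,"y": 0,"z": 0.08,"ax": 0,"ay": 0,"az": 0,"jaw": -0.478},
    {"x": -0.16,"y": 0,"z": 0.16,"ax": 0,"ay": 0,"az": 0,"jaw": -0.478},
    {"x": -0.24,"y": 0,"z": 0.24,"ax": 0,"ay": 0,"az": 0,"jaw": -0.478},
    {"x": -0.32,"y": 0,"z": 0.32,"ax": 0,"ay": 0,"az": 0,"jaw": -0.478},
    {"x": -0.39,"y": 0,"z": 0.39,"ax": 0,"ay": 0,"az": 0,"jaw": -0.478},
    {"x": -0.45,"y": 0,"z": 0.455,"ax": 0,"ay": 0,"az": 0,"jaw": -0.478},
    {"x": -0.5,"y": 0.01,"z": 0.505,"ax": 0,"ay": 0,"az": 0,"jaw": -0.478},
    {"x": -0.54,"y": 0.01,"z": 0.545,"ax": 0,"ay": 0,"az": 0,"jaw": -0.478},
    {"x": -0.57,"y": 0.01,"z": 0.575,"ax": 0,"ay": 0,"az": 0,"jaw": -0.478},
    {"x": -0.57,"y": 0.01,"z": 0.575,"ax": 0,"ay": 0,"az": 0,"jaw": -0.478},
  ],
)

```text
time: 8.85
tool_pos: [454.0, -22.9, 79.5]
tcp_rot: [-3.142, -0.788, 0.348]
contact_force: [-0.4, -0.3, -1.0]
grip_width: 23.6
finger_force: 0.0
```

```bash
python3 -c "
from h import *
rel([(484,-9,76),(606,81,76)],20,45)
p,d,W=cloud('side');q,_,_=cloud('top')
a=np.hstack([p[100:330,120:520],q[130:360,180:580]]);cv2.imwrite('pics/s1.png',cv2.cvtColor(a,cv2.COLOR_RGB2BGR))"
```

```text
pos [454.  -22.9  79.5] F [-0.4 -0.3 -1. ] q [-0.69  0.42  2.49  1.87  0.69 -1.26] w 23.6 t 8.85
turn [ 0.001 -0.002 -0.001]
(484, -9, 76) [ 0.103 -0.014  0.129]
(606, 81, 76) [ 0.616 -0.229  0.644]
```

View pics/s1.png

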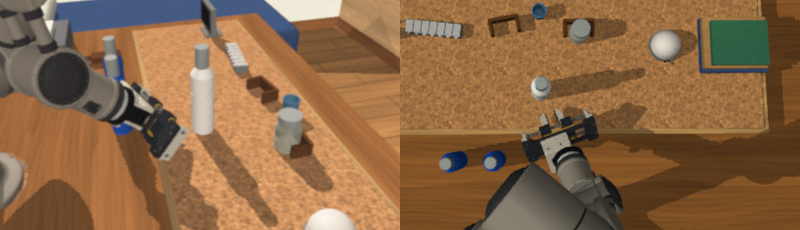

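The fingers are down behind the bottle (side crop: bottle at about (203,100), hand at (165,140)), with clear space between. I'll make contact and push slowly.

send_rows(
  rows=[
    {"x": 0.025,"y": -0.003,"z": 0.035,"ax": 0,"ay": 0,"az": 0,"jaw": -0.478},
    {"x": 0.05,"y": -0.006,"z": 0.068,"ax": 0,"ay": 0,"az": 0,"jaw": -0.478},
    {"x": 0.07,"y": -0.01,"z": 0.093,"ax": 0,"ay": 0,"az": 0,"jaw": -0.478},
    {"x": 0.088,"y": -0.012,"z": 0.113,"ax": 0,"ay": 0,"az": 0,"jaw": -0.478},
    {"x": 0.103,"y": -0.014,"z": 0.129,"ax": 0,"ay": 0,"az": 0,"jaw": -0.478},
    {"x": 0.117,"y": -0.02,"z": 0.143,"ax": 0,"ay": 0,"az": 0,"jaw": -0.478},
    {"x": 0.132,"y": -0.026,"z": 0.158,"ax": 0,"ay": 0,"az": 0,"jaw": -0.478},
    {"x": 0.147,"y": -0.032,"z": 0.173,"ax": 0,"ay": 0,"az": 0,"jaw": -0.478},
    {"x": 0.162,"y": -0.038,"z": 0.188,"ax": 0,"ay": 0,"az": 0,"jaw": -0.478},
    {"x": 0.162,"y": -0.038,"z": 0.188,"ax": 0,"ay": 0,"az": 0,"jaw": -0.478},
  ],
)

```text
time: 10.2
tool_pos: [497.3, 2.0, 75.2]
tcp_rot: [-3.141, -0.786, 0.349]
contact_force: [-0.8, -1.2, -0.4]
grip_width: 24.0
finger_force: 0.4
```

```bash
cat >> h.py <<'E'
def look():
    p,d,W=cloud("top");P=W.reshape(-1,3)
    c=P[(P[:,2]>258)&(P[:,2]<275)&(P[:,0]>480)&(P[:,0]<720)&(abs(P[:,1]-60)<90)]
    k=p.reshape(-1,3)[(P[:,2]>258)&(P[:,2]<275)&(P[:,0]>480)&(P[:,0]<720)&(abs(P[:,1]-60)<90)] if len(c) else []
    print("cap",len(c),cv2.minEnclosingCircle(c[:,:2].astype(np.float32)),c[:,2].max())
    return p
E
python3 -c "
from h import *
rel([(595,77,76),(680,96,76)],20,45)
look()"
```

```text
pos [497.3   2.   75.2] F [-0.8 -1.2 -0.4] q [-0.52  0.46  2.4   1.99  0.63 -1.2 ] w 24.0 t 10.2
turn [-0. -0. -0.]
(595, 77, 76) [ 0.418 -0.185  0.413]
(680, 96, 76) [ 0.723 -0.129  0.718]
cap 129 ((521.483642578125, 10.820713996887207), 14.507499694824219) 273.4088733207274
```

The bottle slid with the fingers and stays centred in the cradle at 20°. The force is about 1.5 N and it's upright. I'll continue.

send_rows(
  rows=[
    {"x": 0.02,"y": -0.009,"z": 0.02,"ax": 0,"ay": 0,"az": 0,"jaw": -0.478},
    {"x": 0.045,"y": -0.02,"z": 0.045,"ax": 0,"ay": 0,"az": 0,"jaw": -0.478},
    {"x": 0.07,"y": -0.031,"z": 0.07,"ax": 0,"ay": 0,"az": 0,"jaw": -0.478},
    {"x": 0.095,"y": -0.042,"z": 0.095,"ax": 0,"ay": 0,"az": 0,"jaw": -0.478},
    {"x": 0.12,"y": -0.053,"z": 0.12,"ax": 0,"ay": 0,"az": 0,"jaw": -0.478},
    {"x": 0.145,"y": -0.064,"z": 0.145,"ax": 0,"ay": 0,"az": 0,"jaw": -0.478},
    {"x": 0.17,"y": -0.075,"z": 0.17,"ax": 0,"ay": 0,"az": 0,"jaw": -0.478},
    {"x": 0.195,"y": -0.086,"z": 0.195,"ax": 0,"ay": 0,"az": 0,"jaw": -0.478},
    {"x": 0.215,"y": -0.095,"z": 0.215,"ax": 0,"ay": 0,"az": 0,"jaw": -0.478},
    {"x": 0.215,"y": -0.095,"z": 0.215,"ax": 0,"ay": 0,"az": 0,"jaw": -0.478},
  ],
)

```text
time: 11.5
tool_pos: [548.1, 40.8, 75.3]
tcp_rot: [-3.141, -0.786, 0.349]
contact_force: [-0.3, -0.7, 0.4]
grip_width: 24.1
finger_force: 0.1
```

```bash
python3 -c "
from h import *
rel([(597,78,76),(680,96,76)],20,45)
look()"
```

```text
pos [548.1  40.8  75.3] F [-0.3 -0.7  0.4] q [-0.34  0.48  2.29  2.09  0.54 -1.11] w 24.1 t 11.5
turn [-0.001 -0.001 -0.   ]
(597, 78, 76) [ 0.21  -0.091  0.205]
(680, 96, 76) [ 0.507 -0.034  0.503]
cap 135 ((571.0772094726562, 50.869205474853516), 14.802961349487305) 274.21753415489934
```

send_rows(
  rows=[
    {"x": 0.02,"y": -0.009,"z": 0.02,"ax": 0,"ay": 0,"az": 0,"jaw": -0.478},
    {"x": 0.045,"y": -0.02,"z": 0.045,"ax": 0,"ay": 0,"az": 0,"jaw": -0.478},
    {"x": 0.07,"y": -0.031,"z": 0.07,"ax": 0,"ay": 0,"az": 0,"jaw": -0.478},
    {"x": 0.095,"y": -0.042,"z": 0.095,"ax": 0,"ay": 0,"az": 0,"jaw": -0.478},
    {"x": 0.12,"y": -0.053,"z": 0.12,"ax": 0,"ay": 0,"az": 0,"jaw": -0.478},
    {"x": 0.145,"y": -0.064,"z": 0.145,"ax": 0,"ay": 0,"az": 0,"jaw": -0.478},
    {"x": 0.17,"y": -0.075,"z": 0.17,"ax": 0,"ay": 0,"az": 0,"jaw": -0.478},
    {"x": 0.19,"y": -0.083,"z": 0.19,"ax": 0,"ay": 0,"az": 0,"jaw": -0.478},
    {"x": 0.205,"y": -0.09,"z": 0.203,"ax": 0,"ay": 0,"az": 0,"jaw": -0.478},
    {"x": 0.205,"y": -0.09,"z": 0.203,"ax": 0,"ay": 0,"az": 0,"jaw": -0.478},
  ],
)

```text
time: 12.8
tool_pos: [596.0, 77.3, 75.6]
tcp_rot: [-3.141, -0.786, 0.349]
contact_force: [0.1, -0.2, -0.2]
grip_width: 23.9
finger_force: 0.2
```

```bash
python3 -c "
from h import *
rel([(597,79,76),(657,90,75)],20,45)
p=look()
_,_,W=cloud('top');P=W[140:172,255:312].reshape(-1,3);P=P[(P[:,2]>84)&(P[:,2]<100)]
print(cv2.minAreaRect(P[:,:2].astype(np.float32)))
cv2.imwrite('pics/t2.png',cv2.cvtColor(cv2.resize(p[110:260,210:410],None,fx=3.5,fy=3.5,interpolation=2),cv2.COLOR_RGB2BGR))"
```

```text
pos [596.   77.3  75.6] F [ 0.1 -0.2 -0.2] q [-0.2   0.52  2.17  2.13  0.45 -1.02] w 23.9 t 12.8
turn [-0.    -0.001 -0.   ]
(597, 79, 76) [ 0.007 -0.006  0.004]
(657, 90, 75) [0.216 0.045 0.22 ]
cap 131 ((618.9861450195312, 86.7999038696289), 14.926467895507812) 272.71497155765803
((692.6760864257812, 100.4261703491211), (47.76931381225586, 83.62142944335938), 11.084836959838867)
```

View pics/t2.png

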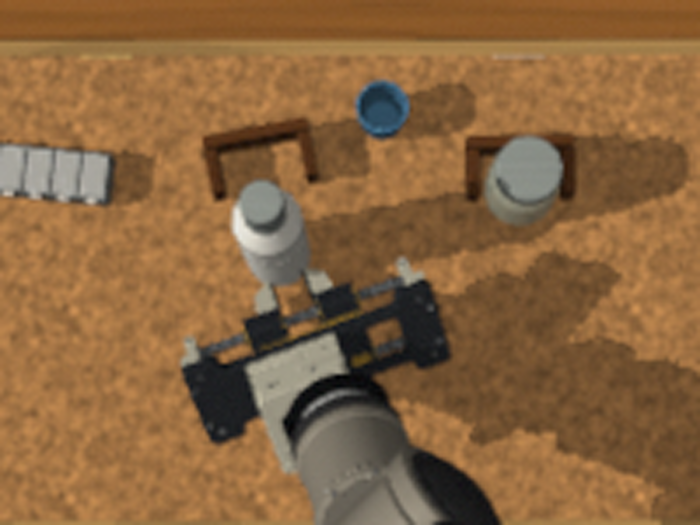

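The bottle is at (619,87), on the stall axis (y=86.1 there) and 62 mm short. In the top crop it stands right in front of the opening, at about (270,240). Next I'll push along the axis.

send_rows(
  rows=[
    {"x": 0.018,"y": 0.004,"z": 0.018,"ax": 0,"ay": 0,"az": 0,"jaw": -0.478},
    {"x": 0.04,"y": 0.009,"z": 0.041,"ax": 0,"ay": 0,"az": 0,"jaw": -0.478},
    {"x": 0.062,"y": 0.014,"z": 0.063,"ax": 0,"ay": 0,"az": 0,"jaw": -0.478},
    {"x": 0.084,"y": 0.019,"z": 0.085,"ax": 0,"ay": 0,"az": 0,"jaw": -0.478},
    {"x": 0.106,"y": 0.024,"z": 0.107,"ax": 0,"ay": 0,"az": 0,"jaw": -0.478},
    {"x": 0.128,"y": 0.029,"z": 0.129,"ax": 0,"ay": 0,"az": 0,"jaw": -0.478},
    {"x": 0.148,"y": 0.034,"z": 0.15,"ax": 0,"ay": 0,"az": 0,"jaw": -0.478},
    {"x": 0.165,"y": 0.038,"z": 0.168,"ax": 0,"ay": 0,"az": 0,"jaw": -0.478},
    {"x": 0.18,"y": 0.041,"z": 0.183,"ax": 0,"ay": 0,"az": 0,"jaw": -0.478},
    {"x": 0.18,"y": 0.041,"z": 0.183,"ax": 0,"ay": 0,"az": 0,"jaw": -0.478},
  ],
)

```text
time: 14.15
tool_pos: [647.2, 86.9, 75.1]
tcp_rot: [-3.141, -0.786, 0.348]
contact_force: [0.3, -1.1, 0.5]
grip_width: 23.9
finger_force: 0.3
```

```bash
python3 -c "
from h import *
rel([(657,89,75),(659,89.5,75)],20,45)
look()"
```

```text
pos [647.2  86.9  75.1] F [ 0.3 -1.1  0.5] q [-0.15  0.57  2.03  2.03  0.39 -0.86] w 23.9 t 14.15
turn [-0.    -0.001 -0.001]
(657, 89, 75) [0.035 0.007 0.036]
(659, 89.5, 75) [0.042 0.008 0.043]
cap 284 ((581.419189453125, 82.21992492675781), 103.32107543945312) 274.7885681277298
```

send_rows(
  rows=[
    {"x": 0.008,"y": 0.002,"z": 0.008,"ax": 0,"ay": 0,"az": 0,"jaw": -0.478},
    {"x": 0.015,"y": 0.003,"z": 0.015,"ax": 0,"ay": 0,"az": 0,"jaw": -0.478},
    {"x": 0.022,"y": 0.005,"z": 0.022,"ax": 0,"ay": 0,"az": 0,"jaw": -0.478},
    {"x": 0.027,"y": 0.006,"z": 0.028,"ax": 0,"ay": 0,"az": 0,"jaw": -0.478},
    {"x": 0.032,"y": 0.007,"z": 0.033,"ax": 0,"ay": 0,"az": 0,"jaw": -0.478},
    {"x": 0.035,"y": 0.008,"z": 0.036,"ax": 0,"ay": 0,"az": 0,"jaw": -0.478},
    {"x": 0.037,"y": 0.008,"z": 0.038,"ax": 0,"ay": 0,"az": 0,"jaw": -0.478},
    {"x": 0.037,"y": 0.008,"z": 0.038,"ax": 0,"ay": 0,"az": 0,"jaw": -0.478},
    {"x": 0.037,"y": 0.008,"z": 0.038,"ax": 0,"ay": 0,"az": 0,"jaw": -0.478},
    {"x": 0.037,"y": 0.008,"z": 0.038,"ax": 0,"ay": 0,"az": 0,"jaw": -0.478},
  ],
)

```text
time: 15.45
tool_pos: [657.4, 89.0, 75.0]
tcp_rot: [-3.141, -0.786, 0.348]
contact_force: [-2.2, -0.6, 0.7]
grip_width: 23.8
finger_force: 1.1
```

```bash
sed -i 's/P\[:,0\]>480/P[:,0]>640/g' h.py; python3 -c "
from h import *
rel([(660,89.5,75)],20,45)
p=look();_,_,W=cloud('top');P=W[140:172,255:312].reshape(-1,3);P=P[(P[:,2]>84)&(P[:,2]<100)]
s,_,_=cloud('side')
a=np.hstack([cv2.resize(p[110:230,230:350],None,fx=3.3,fy=3.3,interpolation=2),cv2.resize(s[120:240,330:450],None,fx=3.3,fy=3.3,interpolation=2)]);cv2.imwrite('pics/t3.png',cv2.cvtColor(a,cv2.COLOR_RGB2BGR))"
```

```text
pos [657.4  89.   75. ] F [-2.2 -0.6  0.7] q [-0.15  0.58  2.    2.    0.38 -0.82] w 23.8 t 15.45
turn [-0.    -0.    -0.001]
(660, 89.5, 75) [0.01  0.002 0.009]
cap 128 ((679.3040161132812, 98.35523986816406), 14.774749755859375) 273.305733061103
```

View pics/t3.png

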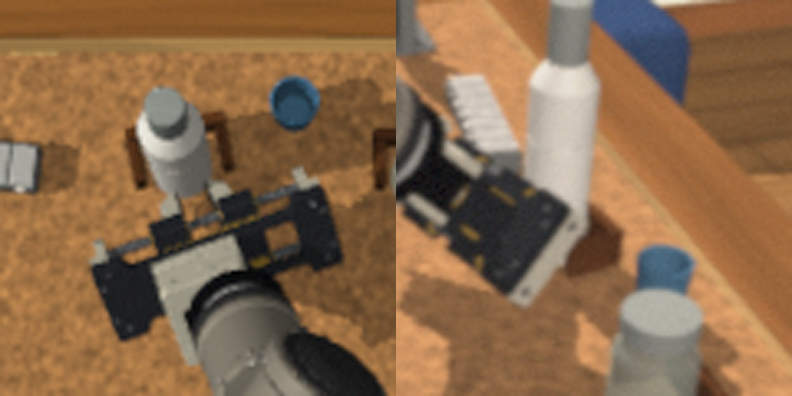

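The bottle stands upright inside the stall, with the cap at (165,110) in the top crop and about 2 mm short. I'll push in small steps until the force rises.

send_rows(
  rows=[
    {"x": 0.003,"y": 0.001,"z": 0.003,"ax": 0,"ay": 0,"az": 0,"jaw": -0.478},
    {"x": 0.006,"y": 0.001,"z": 0.006,"ax": 0,"ay": 0,"az": 0,"jaw": -0.478},
    {"x": 0.009,"y": 0.002,"z": 0.009,"ax": 0,"ay": 0,"az": 0,"jaw": -0.478},
    {"x": 0.009,"y": 0.002,"z": 0.009,"ax": 0,"ay": 0,"az": 0,"jaw": -0.478},
    {"x": 0.009,"y": 0.002,"z": 0.009,"ax": 0,"ay": 0,"az": 0,"jaw": -0.478},
    {"x": 0.009,"y": 0.002,"z": 0.009,"ax": 0,"ay": 0,"az": 0,"jaw": -0.478},
    {"x": 0.009,"y": 0.002,"z": 0.009,"ax": 0,"ay": 0,"az": 0,"jaw": -0.478},
    {"x": 0.009,"y": 0.002,"z": 0.009,"ax": 0,"ay": 0,"az": 0,"jaw": -0.478},
    {"x": 0.009,"y": 0.002,"z": 0.009,"ax": 0,"ay": 0,"az": 0,"jaw": -0.478},
    {"x": 0.009,"y": 0.002,"z": 0.009,"ax": 0,"ay": 0,"az": 0,"jaw": -0.478},
  ],
)

```text
time: 16.85
tool_pos: [659.5, 89.4, 74.8]
tcp_rot: [-3.141, -0.785, 0.348]
contact_force: [-5.2, -0.8, 2.8]
grip_width: 23.8
finger_force: 2.7
```

```bash
python3 -c "
from h import *
rel([(660,89.5,75)],20,45)
p=look()"
```

```text
pos [659.5  89.4  74.8] F [-5.2 -0.8  2.8] q [-0.14  0.58  2.    1.99  0.37 -0.81] w 23.8 t 16.85
turn [-0.     0.    -0.001]
(660, 89.5, 75) [0.003 0.001 0.001]
cap 132 ((680.5977783203125, 98.8433837890625), 14.699667930603027) 274.27992439715354
```

send_rows(
  rows=[
    {"x": 0.003,"y": 0.001,"z": 0.003,"ax": 0,"ay": 0,"az": 0,"jaw": -0.478},
    {"x": 0.005,"y": 0.001,"z": 0.005,"ax": 0,"ay": 0,"az": 0,"jaw": -0.478},
    {"x": 0.005,"y": 0.001,"z": 0.005,"ax": 0,"ay": 0,"az": 0,"jaw": -0.478},
    {"x": 0.005,"y": 0.001,"z": 0.005,"ax": 0,"ay": 0,"az": 0,"jaw": -0.478},
    {"x": 0.005,"y": 0.001,"z": 0.005,"ax": 0,"ay": 0,"az": 0,"jaw": -0.478},
    {"x": 0.005,"y": 0.001,"z": 0.005,"ax": 0,"ay": 0,"az": 0,"jaw": -0.478},
    {"x": 0.005,"y": 0.001,"z": 0.005,"ax": 0,"ay": 0,"az": 0,"jaw": -0.478},
    {"x": 0.005,"y": 0.001,"z": 0.005,"ax": 0,"ay": 0,"az": 0,"jaw": -0.478},
    {"x": 0.005,"y": 0.001,"z": 0.005,"ax": 0,"ay": 0,"az": 0,"jaw": -0.478},
    {"x": 0.005,"y": 0.001,"z": 0.005,"ax": 0,"ay": 0,"az": 0,"jaw": -0.478},
  ],
)

```text
time: 18.15
tool_pos: [660.0, 89.5, 74.5]
tcp_rot: [-3.14, -0.784, 0.347]
contact_force: [-12.1, -3.0, 6.4]
grip_width: 23.7
finger_force: 6.0
```

```bash
python3 -c "
from h import *
rel([(560,52,80),(560,52,150)],20,45)
p=look()"
```

```text
pos [660.   89.5  74.5] F [-12.1  -3.    6.4] q [-0.14  0.58  1.99  1.99  0.37 -0.8 ] w 23.7 t 18.15
turn [-0.     0.002 -0.001]
(560, 52, 80) [-0.359  0.006 -0.396]
(560, 52, 150) [-0.112  0.005 -0.644]
cap 129 ((680.8641357421875, 98.4097671508789), 14.839377403259277) 274.99503223180915
```

The force rose from 5 N to 12 N with only about 0.5 mm of travel, so the bottle is firmly home. I'll back off straight, then lift.

send_rows(
  rows=[
    {"x": -0.01,"y": 0,"z": -0.01,"ax": 0,"ay": 0,"az": 0,"jaw": -0.478},
    {"x": -0.03,"y": 0,"z": -0.032,"ax": 0,"ay": 0,"az": 0,"jaw": -0.478},
    {"x": -0.07,"y": 0,"z": -0.075,"ax": 0,"ay": 0,"az": 0,"jaw": -0.478},
    {"x": -0.12,"y": 0,"z": -0.13,"ax": 0,"ay": 0,"az": 0,"jaw": -0.478},
    {"x": -0.18,"y": 0,"z": -0.2,"ax": 0,"ay": 0,"az": 0,"jaw": -0.478},
    {"x": -0.25,"y": 0,"z": -0.28,"ax": 0,"ay": 0,"az": 0,"jaw": -0.478},
    {"x": -0.31,"y": 0,"z": -0.35,"ax": 0,"ay": 0,"az": 0,"jaw": -0.478},
    {"x": -0.35,"y": 0,"z": -0.4,"ax": 0,"ay": 0,"az": 0,"jaw": -0.478},
    {"x": -0.27,"y": 0,"z": -0.48,"ax": 0,"ay": 0,"az": 0,"jaw": -0.478},
    {"x": -0.2,"y": 0,"z": -0.55,"ax": 0,"ay": 0,"az": 0,"jaw": -0.478},
  ],
)

```text
time: 19.45
tool_pos: [561.3, 53.2, 124.9]
tcp_rot: [-3.14, -0.785, 0.347]
contact_force: [0.2, 0.1, -0.6]
grip_width: 24.0
finger_force: 0.0
```

```bash
python3 -c "
from h import *
rel([(660,89.5,75)],20,45)
p=look();_,_,W=cloud('top');P=W[140:172,255:312].reshape(-1,3)
s,_,_=cloud('side')
a=np.hstack([cv2.resize(p[110:230,230:350],None,fx=3.3,fy=3.3,interpolation=2),cv2.resize(s[120:240,330:450],None,fx=3.3,fy=3.3,interpolation=2)]);cv2.imwrite('pics/t4.png',cv2.cvtColor(a,cv2.COLOR_RGB2BGR))"
```

```text
pos [561.3  53.2 124.9] F [ 0.2  0.1 -0.6] q [-0.29  0.36  2.22  1.82  0.45 -0.75] w 24.0 t 19.45
turn [ 0.    -0.    -0.001]
(660, 89.5, 75) [ 0.195 -0.002  0.548]
cap 129 ((681.1215209960938, 99.1826171875), 14.913870811462402) 272.02699781575564
```

View pics/t4.png

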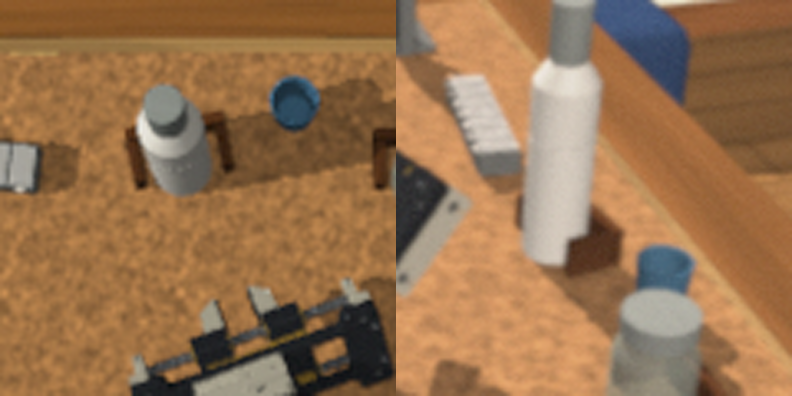

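The bottle stands upright at the stall's back wall, with the cap at (681,99) against a stall origin of (681,98), and the hand is clear. One small settling lift, then I'll hand in.

send_rows(
  rows=[
    {"x": 0.05,"y": 0,"z": -0.05,"ax": 0,"ay": 0,"az": 0,"jaw": -0.478},
    {"x": 0.1,"y": 0,"z": -0.1,"ax": 0,"ay": 0,"az": 0,"jaw": -0.478},
    {"x": 0.15,"y": 0,"z": -0.15,"ax": 0,"ay": 0,"az": 0,"jaw": -0.478},
    {"x": 0.15,"y": 0,"z": -0.15,"ax": 0,"ay": 0,"az": 0,"jaw": -0.478},
    {"x": 0.15,"y": 0,"z": -0.15,"ax": 0,"ay": 0,"az": 0,"jaw": -0.478},
    {"x": 0.15,"y": 0,"z": -0.15,"ax": 0,"ay": 0,"az": 0,"jaw": -0.478},
    {"x": 0.15,"y": 0,"z": -0.15,"ax": 0,"ay": 0,"az": 0,"jaw": -0.478},
    {"x": 0.15,"y": 0,"z": -0.15,"ax": 0,"ay": 0,"az": 0,"jaw": -0.478},
    {"x": 0.15,"y": 0,"z": -0.15,"ax": 0,"ay": 0,"az": 0,"jaw": -0.478},
    {"x": 0.15,"y": 0,"z": -0.15,"ax": 0,"ay": 0,"az": 0,"jaw": -0.478},
  ],
)

```text
time: 20.85
tool_pos: [561.6, 53.5, 166.8]
tcp_rot: [-3.141, -0.786, 0.348]
contact_force: [-0.3, 0.6, 0.4]
grip_width: 24.0
finger_force: 0.0
```

```bash
python3 -c "
from h import *
look();print(bot.close_job())"
```

```text
cap 127 ((680.7258911132812, 99.3069839477539), 14.9275541305542) 274.4947728526753
the job is handed in; nothing more can be done
None
```

The white bottle stands upright against the back wall of the empty stall, the hand is clear of it, and the job was handed in at about 21 s.

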